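# Ready the bag sealer: uncap the vacuum nozzles and pin the link arm

## Robot

A 6-joint arm with a two-finger parallel gripper is mounted at the origin on the work surface. World frame = base frame: x ahead of the robot, y to its left, z up, the work surface at z = 0. Lengths are in m, angles in rad, forces in N, time in s.
With the tool pointing down it reaches from about 0.275 to 0.825 m from the base axis. Payload 4.9 kg.
Tool frame: the origin (TCP) lies midway between the tips of the shut fingers; the grasp point (between the pads) lies 19 mm behind it (grip_point_offset is the distance from the TCP to the grasp point, in m); z points along the fingers, x is the direction in which the jaws open and shut, and the axes are right-handed (so a half turn about z gives the same grasp; the last joint's range is limited). The gripper opens to 85 mm and grips with 20 to 120 N. Pads are 22 mm wide; open, the fingers measure 114 mm over their backs; the gripper's body (76 mm by 85 mm) begins 54 mm behind the grasp point. The pads swing forward as they close: fully open they stand 13 mm farther back than shut.
Start: joints at [-1.465, 0.326, -0.193, 1.052, 0, 1.437], TCP at [0.131, -0.534, 0.231] pointing down, gripper open.
Joint ranges: [-2.65, 2.65], [-0.97, 1.79], [-1.3, 1.35], [-1.93, 2.1], [-1.47, 1.37], [-3.14, 3.14]. Speed limits (rad/s): [2.57, 2.57, 3.14, 3.14, 3.14, 3.14].

## Interface

Orientations are given as a rotation vector (axis times angle).
In Python, from cell import * gives the robot as it stands. Calls block until the motion is done:
- movep(position, orientation): joint-space move of the TCP to a pose.
- move_l(position, velocity=0.15, rot=None, until_force=None): straight line of the TCP; rot=None keeps the orientation; velocity is the mean speed in m/s. With until_force (N) it stops when the force on the tool has changed by that much, and returns True; else False.
- set_joints(angles): joint-space move.
- let_go() and grab(newtons=None): open the fingers fully, or close them until they stop; newtons is the grip in N (None keeps the last).
- sleep(seconds).
- ik(position, orientation): joint angles nearest the present ones, or None.
- get_state(): the state.
- grab_frame(name): name is "scene" or "top"; returns a dict with "img" (384x512x3 uint8, red, green, blue), "fx", "fy", "cx", "cy" (pixels), "cam_to_world" (4x4, takes a point from camera to world coordinates). Camera axes: x right, y down, z forward; pixel columns grow to the right and rows downward; lengths in m; the calibration is good to about 2 mm. A picture is of the moment at which its call begins. There is no depth.
A pose or a line that the arm cannot do raises MotionError and nothing moves.
- sign_off(): hands the job in, once; it reports no verdict.
Trained networks look in the newest picture that a camera, given by its name, has taken for a name from the list of things; names that differ only in an ending like _2 or _b are one class to them, and where a whole thing is asked for, a point or a joint stands for the part that bears it (a point fixed in the world has none). Each returns a list of dicts, best first, with "score" (0 to 1); they miss things now and then, are a little off and sometimes report something else, mostly with a low value. They report only what shows in the picture. A call takes as long as a camera call. They do not tell look-alikes from the thing itself.
- spot_in(camera, name): "centre" ([column, row] in pixels, amid what is visible of it).
- silhouettes(camera, name): "mask" (384x512 bool, what is visible of it) and "centre" ([column, row] in pixels, amid what is visible of it).
- tip_of(camera, name): "centre" ([column, row] in pixels: a listed point, or the origin of a listed thing).
The state is a dict: "clock": time; "q": joint angles; "joint_velocities": joint speeds; "tau": joint torques, N m; "position": TCP position; "eef_rot": TCP orientation; "contact_force": force on the tool from outside, world axes, zero at the start; "wrist_torque": the same for the moment, N m; "finger_gap": opening from 0.0 (shut) to 1.0 (fully open).
Only numpy, scipy, OpenCV 4.12 (cv2) and the standard library are available. Lean on these libraries where they do the work, as an engineer would, in place of code of your own. Each camera call takes 0.05 s, during which the arm holds its last target.

## Task

Get the peanut-packing sealer ready for the shift: lift the red dust cap off every vacuum nozzle that has one and stand each cap, open side down, flat in a bay of its own in the green cap tray, swing the sealer's link arm fully shut so that its lug lies in the fork, then push the yellow-headed pin from above down through fork and lug until its flange sits flush on the fork. Leave the bowl, the tape and the spray bottle where they are.

Things in the scene. Friction and masses are not known exactly. Their poses are not given: they have to be found in the camera images.
- sealer: Cream table-top vacuum sealer, fixed. Origin on the bench straight below the fork's hole, z up. Housing (260 x 210 mm, 290 mm high) starts 220 mm from the origin towards its -y. Steel fork at the origin: two level plates 44 x 44 mm, 36 to 46 and 66 to 76 mm above the bench, each with a vertical 14.5 mm hole, joined by an upright on the +x side; open towards -x and -y.
- fork (a point): Centre of the fork's hole at the upper face of the upper plate, 76 mm above the bench. Axes as the sealer's.
- link_arm (a joint): Aluminium arm swinging level about an upright pivot 150 mm from the fork hole towards the sealer's -y. In rad: 0 = shut at its stop, lug in the fork, holes in line; grows to 0.95 as it opens, counter-clockwise from above (lug towards the sealer's -x). Light friction (about 1.5 N at the knob), stays where left. Bar 26 mm wide, lug 40 x 40 mm, 48 to 64 mm above the bench.
- link_knob (a point): Top centre of the arm's black upright knob, 18 mm across and 50 mm tall (it rises from 60 to 110 mm above the bench), 85 mm from the pivot along the arm. Axes turn with the arm: y points along the arm from pivot to lug; z up.
- lug (a point): Centre of the lug's vertical 14.5 mm hole at the lug's upper face, 150 mm from the pivot; axes as link_knob.
- keeper (a joint): Orange friction plug in the fork's lower hole, in m: 0 = up, its top 44 mm above the bench; the pin's tip pushes it down. It needs about 4 N and stays where it is pushed (no spring); it reads about 0.018 when the pin is fully home.
- pin: Headed steel pin, about 90 g. Origin at the middle of its tip, z along it towards the head. Shank 12 mm across, 50 mm long, its tip tapered over 6 mm to 6 mm across; then a flange 26 mm across, 6 mm thick; then a yellow grip 18 mm across, 30 mm tall (56 to 86 mm from the tip). It starts upright in the pin block, head up.
- pin_seat (a point): On the pin's axis at the underside of the flange, 50 mm from the tip.
- pin_block: Fixed wooden block 50 x 50 mm, 52 mm high, with an upright 15 mm hole right through, in which the pin stands with its flange on the block. Origin at the centre of its underside, z up.
- manifold: Fixed aluminium vacuum manifold, 60 mm (x) by 290 mm (y), 20 mm high, with a row of four brass nozzles at y = -108, -36, +36, +108 mm (numbered 0 to 3), each 22 mm across and standing 26 mm up from the manifold's top; some may carry no cap from the start. Origin at the centre of its underside, z up.
- tray: Loose green cap tray, 68 mm (x) by 260 mm (y), walls 14 mm high and 4 mm thick, four bays in a row along its y, about 60 x 60 mm inside, floor 4 to 5 mm above the bench. 0.7 kg. Origin at the centre of its underside, z up.
- cap0: Loose red dust cap, 36 mm across, 38 mm tall, open below (inside 28 mm across, 33 mm deep), 40 g. Origin at the centre of its open lower rim, z up towards its closed top. If present it starts over nozzle 0, its rim resting on the manifold's top.
- bay0 (a point): Centre of bay 0 of the cap tray, at the floor (5 mm above the tray's underside).
- cap1: Loose red dust cap, 36 mm across, 38 mm tall, open below (inside 28 mm across, 33 mm deep), 40 g. Origin at the centre of its open lower rim, z up towards its closed top. If present it starts over nozzle 1, its rim resting on the manifold's top.
- bay1 (a point): Centre of bay 1 of the cap tray, at the floor (5 mm above the tray's underside).
- cap2: Loose red dust cap, 36 mm across, 38 mm tall, open below (inside 28 mm across, 33 mm deep), 40 g. Origin at the centre of its open lower rim, z up towards its closed top. If present it starts over nozzle 2, its rim resting on the manifold's top.
- bay2 (a point): Centre of bay 2 of the cap tray, at the floor (5 mm above the tray's underside).
- cap3: Loose red dust cap, 36 mm across, 38 mm tall, open below (inside 28 mm across, 33 mm deep), 40 g. Origin at the centre of its open lower rim, z up towards its closed top. If present it starts over nozzle 3, its rim resting on the manifold's top.
- bay3 (a point): Centre of bay 3 of the cap tray, at the floor (5 mm above the tray's underside).
- bowl: Bystander: steel bowl of peanuts, 170 mm across, 55 mm high. Origin under its centre.
- tape: Bystander: roll of clear tape lying flat, 90 mm across, 30 mm high. Origin under its centre.
- spray: Bystander: white bottle with blue cap, 56 mm across, 150 mm high, standing. Origin under its centre.
Not all that is in view belongs to the job. Leave any blue look-alike of the cap1 alone.

How it is judged:
On the way, in this order (a step that is already met when the one before it is completed fails the run):
1. the link arm is swung fully shut (within 0.04 rad of its stop) (value of joint link_arm below 0.04 rad), for 0.2 s.
2. the pin is through fork and lug, its flange seated on the fork (value of joint link_arm below 0.04 rad and horizontal distance between pin_seat and fork below 0.003 m and z of pin_seat in the frame of fork between -0.004 and 0.0025 m and angle between the z axis of pin and the z axis of sealer, either way round below 0.06 rad and value of joint keeper above 0.015 m), for 0.2 s.
At the end, for the whole second after the job is handed in: Arm within 0.04 rad of its stop; pin upright in the fork (0.06 rad), axis within 3 mm of the hole, flange within 2.5 mm of the upper plate, keeper at least 15 mm down; each cap present upright (0.15 rad) in a bay, within 15 mm of its centre and 6 mm of its floor; all at rest, tray flat (all of step 2 and linear speed of each of pin, cap0, cap1, cap2, cap3 below 0.02 m/s and ((horizontal distance between cap0 and bay0 below 0.015 m and z of cap0 in the frame of bay0 below 0.006 m) or (horizontal distance between cap0 and bay1 below 0.015 m and z of cap0 in the frame of bay1 below 0.006 m) or (horizontal distance between cap0 and bay2 below 0.015 m and z of cap0 in the frame of bay2 below 0.006 m) or (horizontal distance between cap0 and bay3 below 0.015 m and z of cap0 in the frame of bay3 below 0.006 m)) and angle between each of cap0, cap1, cap2, cap3's own z axis and vertical below 0.15 rad and z of each of cap0, cap1, cap2, cap3 in the frame of tray above 0 m and ((horizontal distance between cap1 and bay0 below 0.015 m and z of cap1 in the frame of bay0 below 0.006 m) or (horizontal distance between cap1 and bay1 below 0.015 m and z of cap1 in the frame of bay1 below 0.006 m) or (horizontal distance between cap1 and bay2 below 0.015 m and z of cap1 in the frame of bay2 below 0.006 m) or (horizontal distance between cap1 and bay3 below 0.015 m and z of cap1 in the frame of bay3 below 0.006 m)) and ((horizontal distance between cap2 and bay0 below 0.015 m and z of cap2 in the frame of bay0 below 0.006 m) or (horizontal distance between cap2 and bay1 below 0.015 m and z of cap2 in the frame of bay1 below 0.006 m) or (horizontal distance between cap2 and bay2 below 0.015 m and z of cap2 in the frame of bay2 below 0.006 m) or (horizontal distance between cap2 and bay3 below 0.015 m and z of cap2 in the frame of bay3 below 0.006 m)) and ((horizontal distance between cap3 and bay0 below 0.015 m and z of cap3 in the frame of bay0 below 0.006 m) or (horizontal distance between cap3 and bay1 below 0.015 m and z of cap3 in the frame of bay1 below 0.006 m) or (horizontal distance between cap3 and bay2 below 0.015 m and z of cap3 in the frame of bay2 below 0.006 m) or (horizontal distance between cap3 and bay3 below 0.015 m and z of cap3 in the frame of bay3 below 0.006 m)) and angle between tray's own z axis and vertical below 0.1 rad); the robot touches nothing.
It fails at once if the bowl is pushed more than 3 cm from its place (distance of bowl from where it was at the start of the episode above 0.03 m).
It fails at once if the tape is pushed more than 3 cm from its place (distance of tape from where it was at the start of the episode above 0.03 m).
It fails at once if the spray is pushed more than 3 cm from its place (distance of spray from where it was at the start of the episode above 0.03 m).
Of cap0, cap1, cap2, cap3 only 2 to 4 are there at a start; the rules pass over those that are not, and their reading is None.
At some moment in a run one of tray may be knocked a few centimetres aside while the robot is not near it.
It also fails if it takes over 210 s, if anything falls off the work surface, if the arm or the gripper's body presses on something with over 40 N, if the wrist force passes 120 N, or if a joint passes its speed limit or range.

## Working session

There is one attempt and no reset: what is moved stays moved. The work goes in short steps, each a Python script; the robot and the scene stay as the last script left them, time stands still between calls to the robot, and variables do not carry over. Pictures are saved under pics/ and viewed, and the job is handed in when it is done.

```bash
ls; mkdir -p pics; python3 - <<'E'
from cell import *
import cv2,numpy as np
s=get_state();print(s)
for n in("scene","top"):
    f=grab_frame(n);cv2.imwrite(f"pics/{n}0.png",cv2.resize(f["img"][:,:,::-1],(800,600),interpolation=cv2.INTER_CUBIC));print(n,f["fx"],f["fy"],f["cx"],f["cy"],np.round(f["cam_to_world"],4).tolist())
E
```

```text
pics
{'clock': 0.0, 'q': array([-1.46523478e+00,  3.26928079e-01, -1.93597141e-01,  1.05195451e+00,
       -3.31869817e-05,  1.43658069e+00]), 'joint_velocities': array([-1.00952777e-03, -1.70092424e-03, -1.29186486e-04,  1.95144648e-03,
       -6.38335028e-04,  9.85251693e-05]), 'tau': array([ 4.28701769e-04, -4.43395865e+01,  2.62442851e+01,  1.53315294e-02,
       -1.69614646e-04,  2.11316063e-06]), 'position': array([ 0.13054968, -0.53369462,  0.23050538]), 'eef_rot': array([-2.47025197e+00,  1.93907640e+00,  1.87948383e-03]), 'contact_force': array([-0.89485985, -0.24433807, -0.42796526]), 'wrist_torque': array([ 0.04951985,  0.01948224, -0.05686297]), 'finger_gap': 0.9983230445637394}
scene 403.56874799400924 403.56874799400924 251.60955523583843 189.6739400401831 [[-0.6882, 0.495, -0.5304, 1.1607], [0.7254, 0.4856, -0.4879, 0.6311], [0.016, -0.7205, -0.6933, 0.8823], [0.0, 0.0, 0.0, 1.0]]
top 399.94801755213246 399.94801755213246 248.9647826368417 184.4865511311605 [[0.0038, -0.981, 0.1939, 0.3337], [-0.9998, -0.0079, -0.0206, 0.0722], [0.0218, -0.1938, -0.9808, 1.2809], [0.0, 0.0, 0.0, 1.0]]
```

View pics/scene0.png

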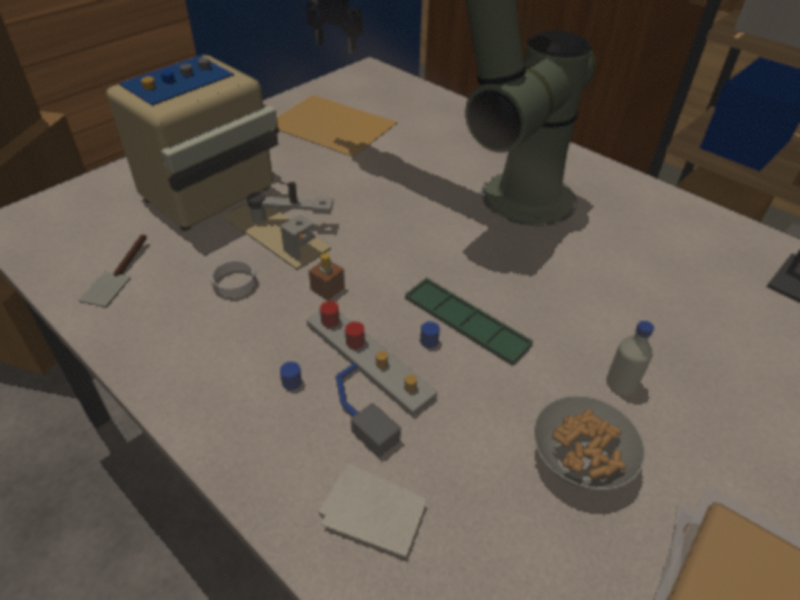

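View pics/top0.png

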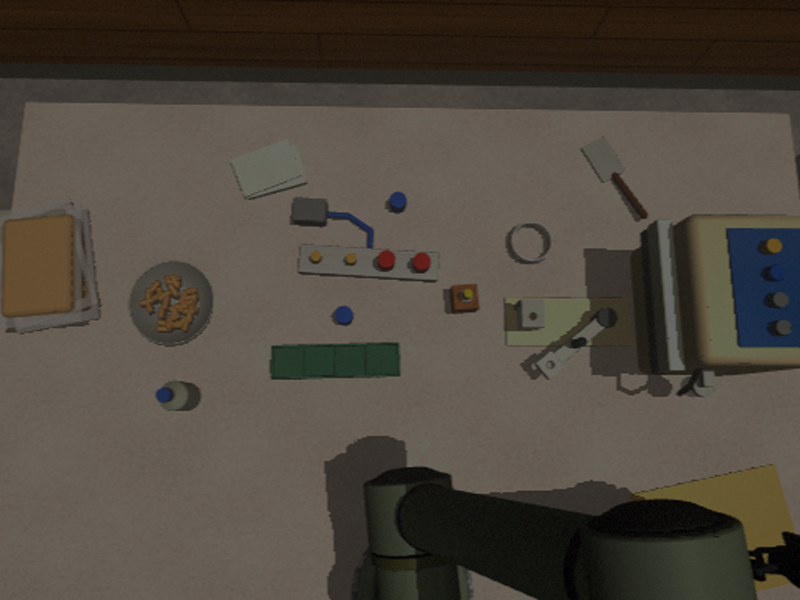

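Top view at 800x600: two red caps at (386,260) and (421,262) on the manifold, and two empty brass nozzles at (316,257) and (350,258). The blue look-alikes at (398,201) and (343,315) are not part of the job. The link arm is open, with its lug at (545,367). The fork is at (530,312), the pin at (466,294) and the tray at (335,361).

```bash
cat > h.py <<'E'
from cell import *
import cv2,numpy as np
F={}
def snap(*n):
    for k in n: F[k]=grab_frame(k)
def ray(c,p):
    f=F[c];T=np.array(f["cam_to_world"]);d=T[:3,:3]@np.array([(p[0]-f["cx"])/f["fx"],(p[1]-f["cy"])/f["fy"],1]);return T[:3,3],d
def onz(c,p,z):
    o,d=ray(c,p);return o+d*(z-o[2])/d[2]
def proj(c,P):
    f=F[c];T=np.linalg.inv(np.array(f["cam_to_world"]));q=T[:3,:3]@np.array(P)+T[:3,3];return np.array([f["cx"]+f["fx"]*q[0]/q[2],f["cy"]+f["fy"]*q[1]/q[2]])
def rotz(th): # tool down, tool x axis at angle th in world
    from scipy.spatial.transform import Rotation as R
    c,s=np.cos(th),np.sin(th)
    return R.from_matrix(np.array([[c,s,0],[s,-c,0],[0,0,-1.]])).as_rotvec()
def crop(c,x0,y0,x1,y1,name,g=2.0):
    im=F[c]["img"][y0:y1,x0:x1,::-1];k=min(800/(x1-x0),600/(y1-y0))
    im=cv2.resize(im,None,fx=k,fy=k,interpolation=cv2.INTER_CUBIC)
    cv2.imwrite("pics/"+name,np.clip(im*g,0,255).astype(np.uint8));print(name,"scale",k)
E
python3 - <<'E'
from h import *
snap("top","scene")
Z=dict(fork=.076,link_knob=.110,lug=.064,pin_seat=.052,pin=.002,pin_block=0,manifold=0,tray=0,cap0=.02,cap1=.02,cap2=.02,cap3=.02,bay0=.005,bay1=.005,bay2=.005,bay3=.005,sealer=0,bowl=0,tape=0,spray=0)
for n,z in Z.items():
  for c in("top","scene"):
    for d in tip_of(c,n)[:3]:
      if d["score"]>.2: print(n,c,round(d["score"],2),np.round(d["centre"],1),np.round(onz(c,d["centre"],z)[:2],4))
crop("top",160,100,420,260,"topc.png",2.2)
crop("scene",120,80,360,280,"scenec.png",2.2)
E
```

```text
fork top 0.76 [342.1 205.1] [ 0.5099 -0.2381]
link_knob top 0.75 [373.7 218.3] [ 0.4662 -0.3216]
link_knob scene 0.83 [184.5 114.2] [ 0.4607 -0.3314]
lug top 0.81 [350.1 237.1] [ 0.4137 -0.2615]
lug scene 0.61 [206.8 129.1] [ 0.424  -0.2631]
pin_seat top 0.43 [297.7 187.9] [ 0.5669 -0.1065]
pin_seat scene 0.68 [185.6 115.6] [ 0.4112 -0.3938]
pin_seat scene 0.49 [209.7 171.2] [ 0.5565 -0.1033]
pin top 0.61 [298.3 190.5] [ 0.5678 -0.1156]
pin scene 0.46 [211.2 186.2] [ 0.5652 -0.0908]
pin_block top 0.71 [297.  191.1] [ 0.5661 -0.1116]
pin_block top 0.71 [352.6 234.6] [ 0.4259 -0.2875]
pin_block scene 0.57 [211.2 183.6] [ 0.5557 -0.1014]
manifold top 0.73 [237.2 172.4] [0.627  0.0841]
manifold scene 0.94 [234.2 228.3] [0.6363 0.0844]
tray top 0.59 [214.3 232.3] [0.4308 0.1551]
tray top 0.59 [245.4 231.5] [0.4339 0.0561]
tray scene 0.84 [299.1 205.5] [0.4348 0.1609]
cap0 top 0.53 [248.4 168.6] [0.6354 0.0477]
cap0 top 0.45 [223.6 204.3] [0.5181 0.1261]
cap0 top 0.41 [269.8 169.2] [ 0.634  -0.0217]
cap0 scene 0.67 [229.2 216.3] [0.6264 0.0543]
cap0 scene 0.62 [205.3 126.9] [ 0.379  -0.325
[... 1867 characters left out ...]
ne 0.85 [310.  207.5] [0.4225 0.1923]
bay3 scene 0.73 [273.6 190.4] [0.4435 0.0651]
sealer top 0.66 [335.5 203.9] [ 0.5248 -0.2362]
sealer top 0.63 [298.  189.4] [ 0.5718 -0.115 ]
sealer scene 0.91 [194.7 161.3] [ 0.5201 -0.2231]
sealer scene 0.53 [228.8 216.5] [0.6153 0.0406]
bowl scene 0.57 [371.9 293. ] [0.5453 0.4822]
tape top 0.57 [338.6 157.9] [ 0.6794 -0.2525]
tape top 0.41 [370.  215.2] [ 0.4887 -0.3471]
tape scene 0.57 [148.9 182.3] [ 0.6908 -0.2476]
tape scene 0.21 [236.2 230.7] [0.6387 0.0949]
spray top 0.69 [119.  251.6] [0.3689 0.4525]
spray top 0.55 [199.5 230.6] [0.4359 0.2022]
spray scene 0.95 [395.6 242.7] [0.3587 0.4447]
topc.png scale 3.076923076923077
scenec.png scale 3.0
```

```bash
python3 - <<'E'
from h import *
snap("top","scene")
# link points at joint and silhouettes of pin/caps
for n in("pin","cap1","tray","pin_block","fork","link_arm"):
  for c in("top","scene"):
    for d in silhouettes(c,n)[:5]:
      if d["score"]>.2:
        ys,xs=np.where(d["mask"]);print(n,c,round(d["score"],2),np.round(d["centre"],1),xs.min(),xs.max(),ys.min(),ys.max(),len(xs))
E
```

```text
pin top 0.51 [367.6 218.4] 343 393 197 241 544
pin scene 0.7 [149.  171.3] 135 163 165 190 444
cap1 top 0.69 [221.7 201.8] 214 225 196 207 117
cap1 top 0.54 [245.6 166.7] 241 252 160 173 133
cap1 top 0.42 [270.9 168.5] 264 274 162 173 102
cap1 scene 0.59 [211.5 198.1] 205 216 193 209 174
cap1 scene 0.58 [273.2 216. ] 269 280 205 222 190
cap1 scene 0.52 [229.2 211.7] 221 232 206 223 175
cap1 scene 0.48 [188.8 239.2] 179 192 231 248 209
tray top 0.91 [214.4 230.2] 173 255 219 243 1788
tray scene 0.57 [300.5 207.7] 260 339 178 232 1586
tray scene 0.26 [227.9 214.4] 221 232 206 222 171
pin_block top 0.57 [294.  191.9] 287 305 181 199 273
pin_block scene 0.71 [207.6 179.4] 197 220 169 191 416
fork top 0.95 [448.4 197.5] 322 511 137 252 13736
fork scene 0.68 [133.9  94.5] 68 212 35 171 10631
link_arm top 0.7 [366.  221.4] 342 394 197 242 670
link_arm scene 0.9 [186.9 125.9] 158 212 116 136 515
link_arm scene 0.56 [135.2  95.7] 68 212 36 171 10431
```

View pics/topc.png

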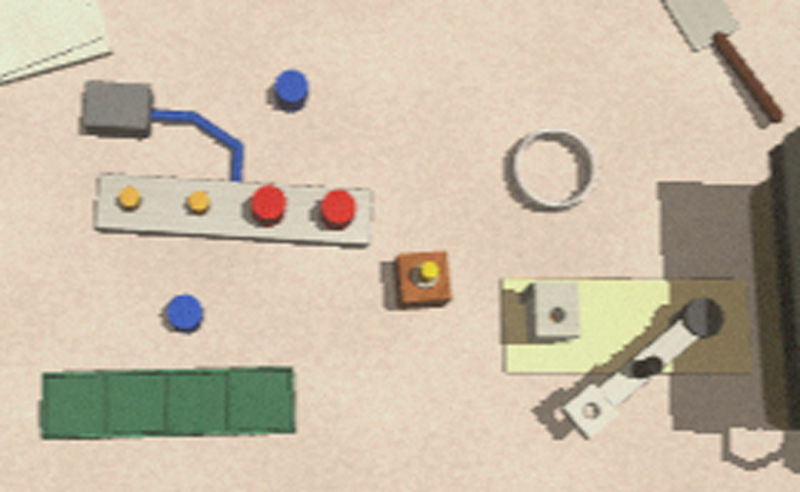

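View pics/scenec.png

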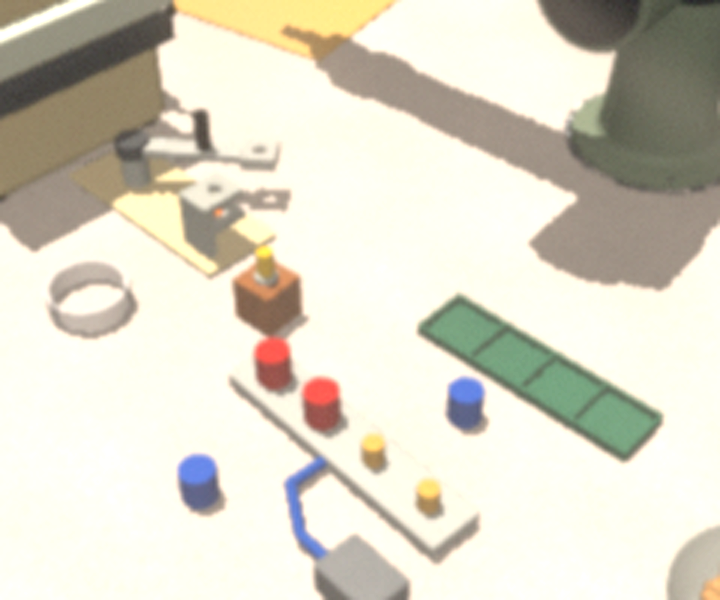

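```bash
python3 - <<'E'
from h import *
snap("top","scene")
def tc(x,y):return (x+.5)/3.0769+160-.5,(y+.5)/3.0769+100-.5
def sc(x,y):return (x+.5)/3+120-.5,(y+.5)/3+80-.5
P=dict(fork=(tc(558,315),sc(214,188),.076),lug=(tc(592,410),sc(260,149),.064),
 pintop=(tc(430,269),sc(265,251),.088),knob=(tc(652,366),sc(201,113),.110),pivot=(tc(703,312),sc(131,138),.07),
 capA=(tc(268,201),sc(322,389),.058),capB=(tc(339,205),sc(273,348),.058),n0=(tc(199,200),sc(374,438),.046),n1=(tc(129,196),sc(428,484),.046),
 tA=(tc(42,374),None,.014),tB=(tc(293,368),None,.014),tC=(tc(295,431),None,.014),tD=(tc(42,437),None,.014),
 sA=(None,sc(460,297),.014),sB=(None,sc(661,417),.014),sC=(None,sc(625,457),.014),sD=(None,sc(420,327),.014))
for n,(a,b,z) in P.items():
  print(n,[np.round(onz(c,p,z)[:2],4) for c,p in(("top",a),("scene",b)) if p],end=' ')
  if a and b:
    A=[];B=[]
    for c,p in(("top",a),("scene",b)):
      o,d=ray(c,p);d/=np.linalg.norm(d);M=np.eye(3)-np.outer(d,d);A.append(M);B.append(M@o)
    print(np.round(np.linalg.solve(sum(A),sum(B)),4),end='')
  print()
E
```

```text
fork [array([ 0.5194, -0.2351]), array([ 0.5206, -0.2315])] [ 0.5191 -0.235   0.0737]
lug [array([ 0.4264, -0.2681]), array([ 0.426 , -0.2633])] [ 0.4253 -0.267   0.0623]
pintop [array([ 0.5626, -0.1066]), array([ 0.562, -0.102])] [ 0.5617 -0.1053  0.0864]
knob [array([ 0.4653, -0.3152]), array([ 0.4677, -0.3116])] [ 0.4653 -0.3157  0.107 ]
pivot [array([ 0.5244, -0.3829]), array([ 0.5214, -0.378 ])] [ 0.5225 -0.3807  0.0703]
capA [array([0.6379, 0.0537]), array([0.6358, 0.0564])] [0.6368 0.055  0.0582]
capB [array([ 0.6344, -0.019 ]), array([ 0.6311, -0.0165])] [ 0.6328 -0.0174  0.0591]
n0 [array([0.6413, 0.1247]), array([0.6377, 0.126 ])] [0.6398 0.1259 0.048 ]
n1 [array([0.6449, 0.1968]), array([0.6428, 0.1973])] [0.6441 0.1974 0.0474]
tA [array([0.4639, 0.2842])] 
tB [array([0.4717, 0.0263])] 
tC [array([0.4072, 0.0242])] 
tD [array([0.3998, 0.2816])] 
sA [array([0.4115, 0.0339])] 
sB [array([0.4046, 0.2867])] 
sC [array([0.4704, 0.2913])] 
sD [array([0.4754, 0.0348])]
```

```bash
cat > arm.py <<'E'
from h import *
piv=np.array([.5222,-.3820]);phi=.015
def pt(th,off,r=.085):
    a=th+phi;u=np.array([-np.sin(a),np.cos(a)]);t=np.array([np.cos(a),np.sin(a)])
    return piv+r*u-off*t
def R(th): return rotz(np.pi/2+th+phi-np.pi*K)
K=0
E
python3 - <<'E'
import arm
from arm import *
for K in(0,1):
    arm.K=K
    for th in(.7,.3,0):
        p=pt(th,.04);print(K,th,np.round(p,3),ik([*p,.08],R(th)))
E
```

```text
0 0.7 [ 0.436 -0.344] [-0.80061035  0.48227888 -0.37892216  0.70959529  0.         -1.51561035]
0 0.3 [ 0.458 -0.314] [-0.73354923  0.481227   -0.38077642  0.70879291  0.         -1.04854923]
0 0 [ 0.481 -0.298] [-0.68464931  0.49774141 -0.35154118  0.72151374  0.         -0.69964931]
1 0.7 [ 0.436 -0.344] [-0.80061035  0.48227888 -0.37892216  0.70959529  0.          1.62598231]
1 0.3 [ 0.458 -0.314] [-7.33549235e-01  4.81226996e-01 -3.80776419e-01  7.08792912e-01
 -4.44089210e-16  2.09304342e+00]
1 0 [ 0.481 -0.298] [-6.84649307e-01  4.97741407e-01 -3.51541176e-01  7.21513744e-01
 -4.44089210e-16  2.44194335e+00]
```

```bash
python3 - <<'E'
import arm
from arm import *
arm.K=1
grab(40)
p=pt(.7,.05);movep([.25,-.38,.27],R(.7))
move_l([*p,.2],.25); move_l([*p,.080],.15)
th=.7
s=get_state();print(s["position"],s["contact_force"])
# approach
off=.050
while off>.0205:
    off-=.005
    if move_l([*pt(.7,off),.080],.05,until_force=6): print("contact approach off",off);break
while th>-.12:
    th-=.06
    h=move_l([*pt(th,max(off,.0205)),.080],.06,rot=R(th),until_force=10)
    s=get_state();print(round(th,2),h,np.round(s["position"],4),np.round(s["contact_force"],1))
    if h: break
snap("top","scene");crop("top",280,150,440,270,"arm1t.png",2.2);crop("scene",120,80,280,200,"arm1s.png",2.2)
print(get_state()["clock"])
E
```

```text
[ 0.42903781 -0.35132288  0.08099791] [0.23404875 0.17267554 0.44519878]
0.64 False [ 0.4542 -0.327   0.08  ] [-0.4  0.2 -0.7]
0.58 False [ 0.4576 -0.3231  0.08  ] [ 1.1 -0.4 -0. ]
0.52 False [ 0.4613 -0.3193  0.08  ] [ 0.7 -0.3  0.5]
0.46 False [ 0.4651 -0.3158  0.08  ] [-0.5  0.1  0. ]
0.4 False [ 0.4692 -0.3125  0.08  ] [ 1.4 -0.4 -0.6]
0.34 False [ 0.4735 -0.3094  0.08  ] [-0.3 -1.4  0.4]
0.28 False [ 0.4779 -0.3066  0.08  ] [-0.7  0.3  0.5]
0.22 False [ 0.4825 -0.3041  0.08  ] [-0.2  0.   1. ]
0.16 False [ 0.4872 -0.3019  0.08  ] [1.  0.3 0.1]
0.1 False [ 0.4921 -0.2999  0.08  ] [-0.5  0.5 -0.3]
0.04 False [ 0.4971 -0.2983  0.08  ] [ 0.4 -0.5 -0.5]
-0.02 False [ 0.5011 -0.297   0.0798] [-5.4 -1.8  0.6]
-0.08 False [ 0.5012 -0.2963  0.0798] [-18.6  -2.6  12.2]
-0.14 False [ 0.5013 -0.2956  0.0797] [-32.5  -3.3  20.8]
arm1t.png scale 5.0
arm1s.png scale 5.0
11.5583
```

```bash
python3 - <<'E'
import arm
from arm import *
arm.K=1
s=get_state();p=s["position"]
move_l([p[0]-.03,p[1]-0.0,.080],.1); move_l([p[0]-.03,p[1],.25],.25)
movep([.35,-.15,.3],rotz(0)); let_go()
snap("top","scene");crop("top",280,150,440,270,"arm2t.png",2.2);crop("scene",120,80,280,200,"arm2s.png",2.2)
print(get_state()["clock"])
E
```

```text
arm2t.png scale 5.0
arm2s.png scale 5.0
15.2583
```

View pics/arm2t.png

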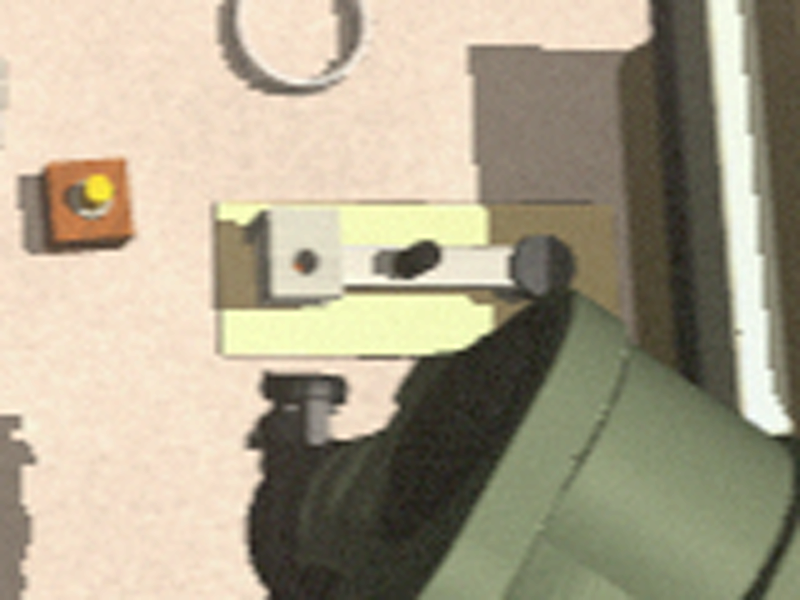

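View pics/arm2s.png

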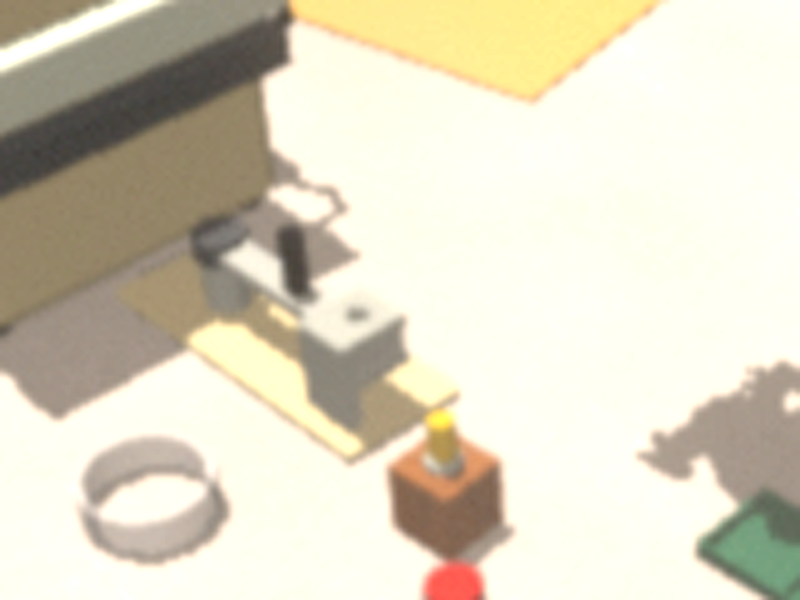

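Both views show the arm shut, with the lug between the fork plates and the holes in line: top crop (306,261), with the orange keeper visible through the hole. Next is the pin. I'll centre it with grips along y and then along x.

```bash
python3 - <<'E'
from h import *
P=np.array([.5623,-.1043])
q=get_state()["q"];print(q)
cands=[np.pi/2,-np.pi/2]
js=[ik([*P,.2],rotz(t)) for t in cands];print(js)
t1=min(zip(cands,js),key=lambda a:abs(a[1][5]-q[5]))[0]
movep([*P,.2],rotz(t1)); move_l([*P,.066],.12)
f0=get_state()["contact_force"]
grab(20); s=get_state();print("gripy",s["finger_gap"],s["position"],s["contact_force"]-f0,s["wrist_torque"])
snap("top","scene");crop("top",250,140,370,230,"g1t.png",2.2);crop("scene",160,120,280,210,"g1s.png",2.2)
E
```

```text
[-5.99411511e-01 -3.76945401e-02 -4.48004599e-01  1.16046858e+00
 -1.93689066e-05  9.71443217e-01]
[array([-0.31245744,  0.38833644, -0.1838818 ,  0.99857809,  0.        ,
       -0.31245744]), array([-0.31245744,  0.38833644, -0.1838818 ,  0.99857809,  0.        ,
        2.82913522])]
gripy 0.1973012812687627 [ 0.56238854 -0.1043716   0.06613838] [-2.45409455 -0.42370568  0.50887784] [-0.02866261  0.07129113  0.01357486]
g1t.png scale 6.666666666666667
g1s.png scale 6.666666666666667
```

View pics/g1s.png

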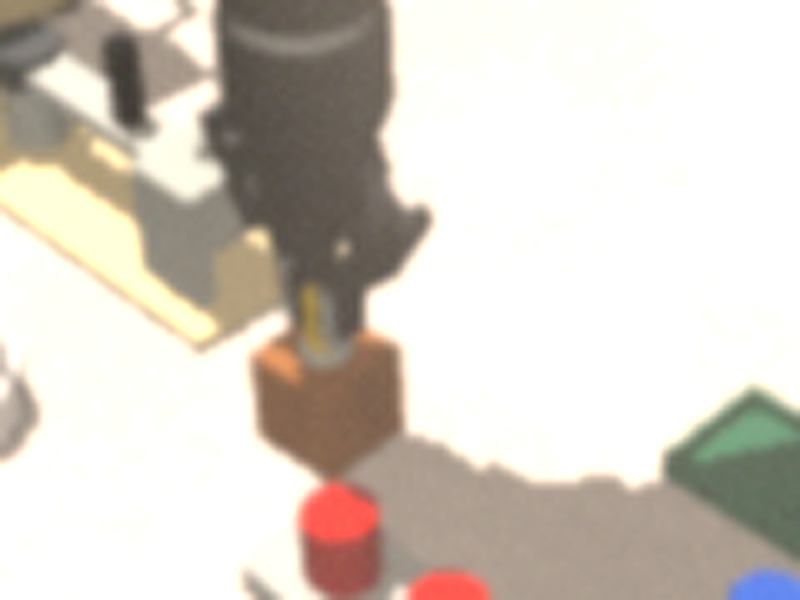

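The grip along y held the pin at gap 0.197 with almost no sideways force. Next I re-grip along x and carry it to the fork.

```bash
python3 - <<'E'
from h import *
P=np.array([.5623,-.1043])
let_go(); move_l([*P,.13],.15)
t=min([0,np.pi],key=lambda t:abs(ik([*P,.13],rotz(t))[5]));print(t)
movep([*P,.13],rotz(t)); move_l([*P,.066],.12)
f0=get_state()["contact_force"]
grab(70); s=get_state();print("gripx",s["finger_gap"],s["position"],s["contact_force"]-f0)
zg=s["position"][2]
move_l([*P,.166],.12)
s=get_state();print(s["finger_gap"],s["contact_force"]-f0)
Fk=[.520,-.2333]
move_l([*Fk,.166],.15)
snap("top","scene");crop("top",280,150,440,270,"f1t.png",2.2);crop("scene",130,80,250,170,"f1s.png",2.2)
print(zg,t,get_state()["clock"])
E
```

```text
0
gripx 0.18058264223784887 [ 0.56265596 -0.10437545  0.06646846] [-0.15523567 -0.64656487  3.43654364]
0.18121506885721775 [ 0.07210876 -1.14074431 -1.6111126 ]
f1t.png scale 5.0
f1s.png scale 6.666666666666667
0.06646846132345366 0 24.5417
```

View pics/f1s.png

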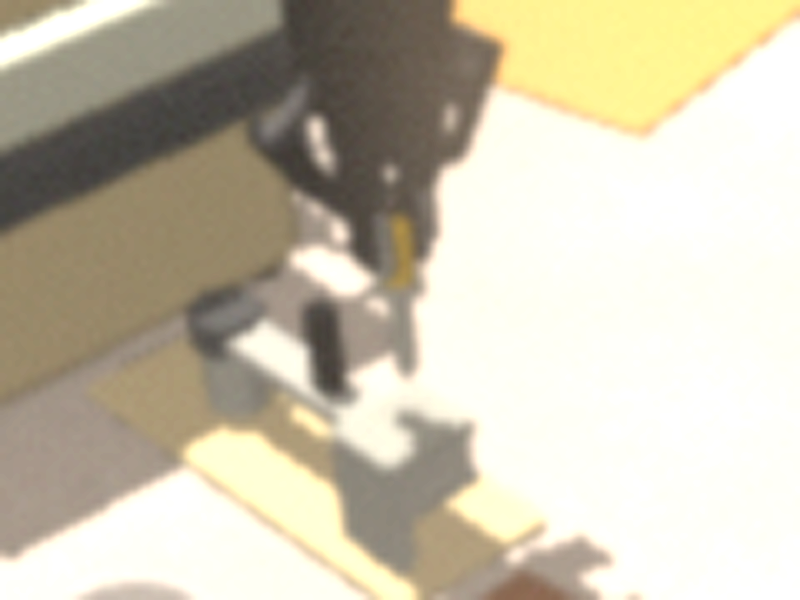

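View pics/f1t.png

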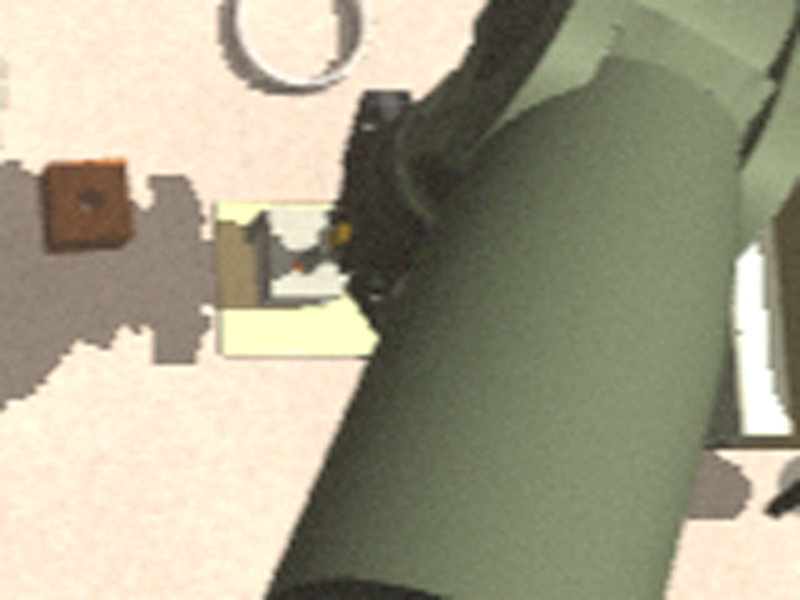

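```bash
python3 - <<'E'
from h import *
snap("top","scene")
print(proj("scene",[.520,-.2333,.1015]),"obs",(403+.5)/6.667+130-.5,(370.5)/6.667+80-.5)
print("scene tip at z",onz("scene",(190.0,135.1),.1015))
print("hole",onz("top",(91.5/5+279.5,199.5/5+149.5),.052))
print("fork top",onz("top",(306.5/5+279.5,261.5/5+149.5),.076),onz("scene",(357.5/5+119.5,313.5/5+79.5),.076))
# pin earlier at known location top of grip
print(onz("top",(98.5/5+279.5,187.5/5+149.5),.088))
print(onz("scene",(440.5/5+119.5,420/5+79.5),.088))
E
```

```text
[190.0787368  135.68635962] obs 190.02197390130493 135.07222138893056
scene tip at z [ 0.51811879 -0.23591367  0.1015    ]
hole [ 0.56213597 -0.10675695  0.052     ]
fork top [ 0.52009837 -0.23449533  0.076     ] [ 0.5201051  -0.23206007  0.076     ]
[ 0.56291062 -0.1059392   0.088     ]
[ 0.56334141 -0.10223246  0.088     ]
```

```bash
python3 - <<'E'
from h import *
Fk=[.5198,-.2335]
off=.0665-.002  # tcp - tip
move_l([*Fk,off+.080],.1)
f0=get_state()["contact_force"]
h=move_l([*Fk,off+.047],.03,until_force=6)
s=get_state();print(h,"tip z",s["position"][2]-off,s["position"],s["contact_force"]-f0,s["wrist_torque"],s["finger_gap"])
snap("scene");crop("scene",130,80,250,170,"f2s.png",2.2)
E
```

```text
False tip z 0.047234844039318366 [ 0.51995405 -0.23361194  0.11173484] [-1.57035821 -0.09674671 -0.88476161] [-0.02881769  0.01003281  0.00096953] 0.18267984721666608
f2s.png scale 6.666666666666667
```

View pics/f2s.png

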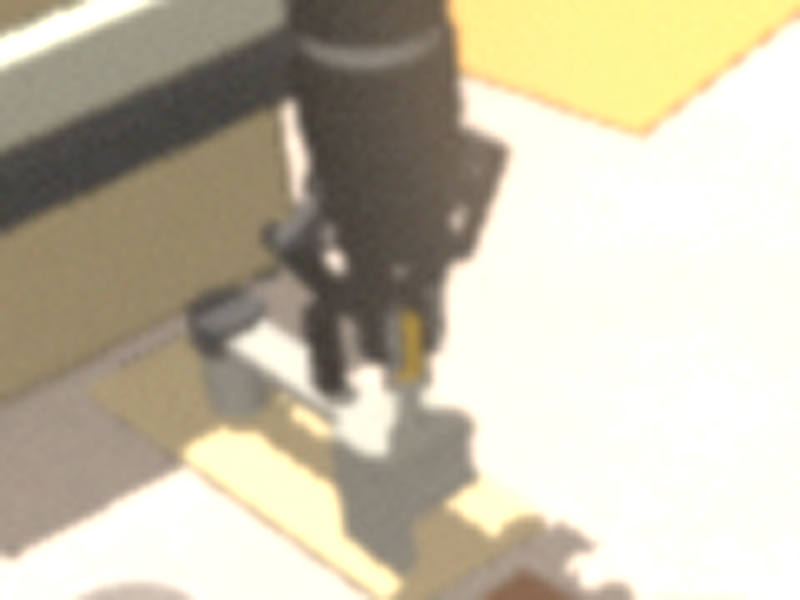

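The shank has entered fork and lug without touching: its tip is at about 47 mm and only noise-level force shows. Now I press it home.

```bash
python3 - <<'E'
from h import *
Fk=[.5198,-.2335];off=.0645
f0=get_state()["contact_force"]
z=.046
while z>.022:
    z-=.003
    h=move_l([*Fk,off+z],.03,until_force=20)
    s=get_state();print(h,"tip z",round(s["position"][2]-off,4),np.round(s["contact_force"]-f0,1),round(s["finger_gap"],3))
    if h or (s["contact_force"]-f0)[2]>25: break
sleep(.3);s=get_state();print(s["position"],s["contact_force"]-f0,s["wrist_torque"],s["clock"])
snap("scene");crop("scene",130,80,250,170,"f3s.png",2.2)
E
```

```text
False tip z 0.043 [ 0.  -0.5 -0.3] 0.186
False tip z 0.0399 [-0.1 -0.6  0.1] 0.182
False tip z 0.0368 [-0.   0.3  0.3] 0.18
False tip z 0.0337 [ 1.2 -0.7  0.4] 0.179
False tip z 0.0307 [-0.2 -1.2 -0.2] 0.18
False tip z 0.0276 [-0.8  0.8 -0.6] 0.181
False tip z 0.0259 [-2.7  1.   8. ] 0.18
False tip z 0.0258 [-8.2  5.1 30.2] 0.184
[ 0.51997658 -0.23368342  0.09024989] [-8.16461905  3.93755531 30.02736318] [ 0.98727219  1.97118765 -0.06362999] 28.6417
f3s.png scale 6.666666666666667
```

View pics/f3s.png

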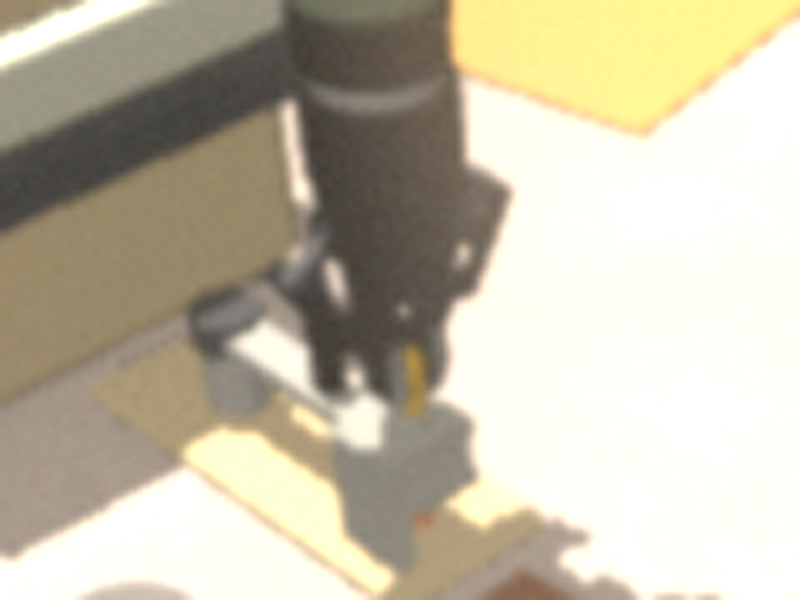

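```bash
python3 - <<'E'
from h import *
let_go(); s=get_state()
move_l([*s["position"][:2],.2],.15)
movep([.45,-.40,.33],rotz(0))
snap("top","scene");crop("top",280,150,400,240,"f4t.png",2.2);crop("scene",130,80,250,170,"f4s.png",2.2)
crop("top",160,140,320,260,"t4t.png",2.2);crop("scene",180,160,350,287,"t4s.png",2.2);print(get_state()["clock"])
for n in("tray","bay0","cap0"):
  for c in("top","scene"):
    for d in tip_of(c,n)[:6]:
      print(n,c,round(d["score"],2),np.round(d["centre"],1),np.round(onz(c,d["centre"],.005 if n!="cap0" else .02)[:2],4))
E
```

```text
f4t.png scale 6.666666666666667
f4s.png scale 6.666666666666667
t4t.png scale 5.0
t4s.png scale 4.705882352941177
31.2667
tray top 0.6 [213.3 232.2] [0.4307 0.1579]
tray scene 0.96 [299.3 209.3] [0.4509 0.1739]
tray scene 0.19 [227.8 218.6] [0.6262 0.0478]
bay0 top 0.97 [200.6 230.3] [0.4365 0.1983]
bay0 top 0.91 [223.1 231.2] [0.4341 0.1269]
bay0 top 0.74 [242.3 229. ] [0.4414 0.066 ]
bay0 top 0.59 [184.7 228.9] [0.4407 0.2487]
bay0 top 0.28 [116.2 196.9] [0.5419 0.4714]
bay0 scene 0.83 [272.4 189.9] [0.4444 0.0609]
bay0 scene 0.78 [287.5 201.6] [0.4508 0.1279]
bay0 scene 0.59 [307.9 208.5] [0.4302 0.1903]
bay0 scene 0.56 [322.9 220.1] [0.4366 0.2504]
bay0 scene 0.51 [373.6 290.7] [0.5401 0.4826]
cap0 top 0.61 [242.6 165.3] [0.6462 0.0666]
cap0 top 0.57 [271.3 169.8] [ 0.632  -0.0265]
cap0 top 0.46 [221.8 203.8] [0.5196 0.1318]
cap0 top 0.44 [253.6 133.1] [0.7558 0.031 ]
cap0 scene 0.66 [275.7 222.2] [0.5497 0.1651]
cap0 scene 0.56 [228.7 217.8] [0.6314 0.0574]
cap0 scene 0.47 [191.8 160.5] [ 0.5386 -0.2138]
cap0 scene 0.44 [211.8 204.9] [ 0.6305 -0.0152]
```

View pics/f4t.png

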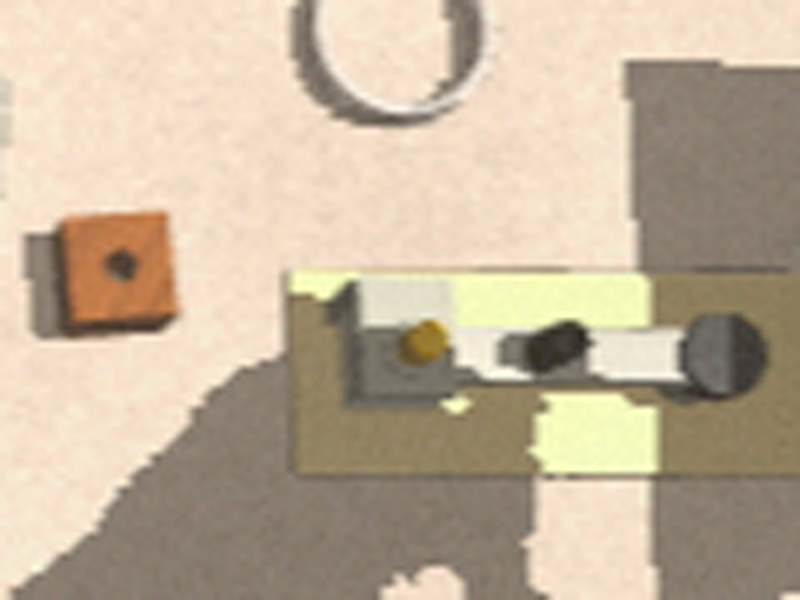

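View pics/f4s.png

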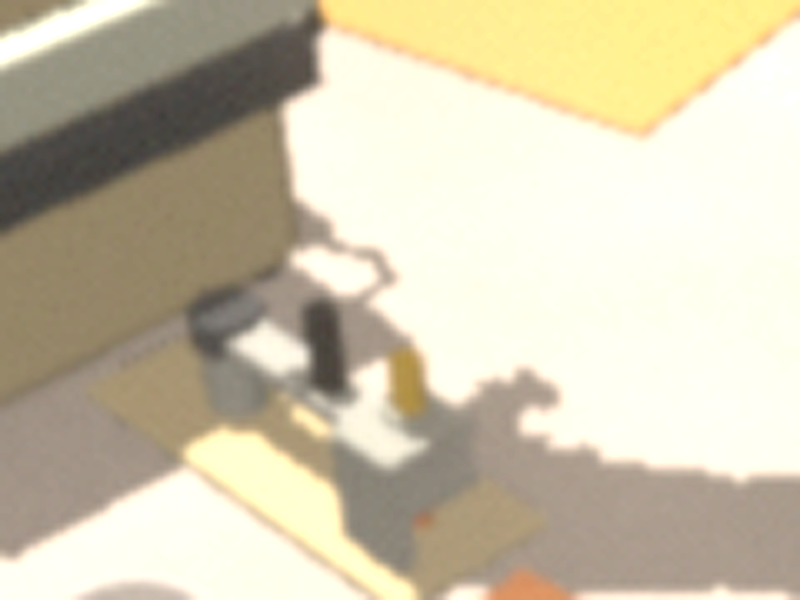

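View pics/t4t.png

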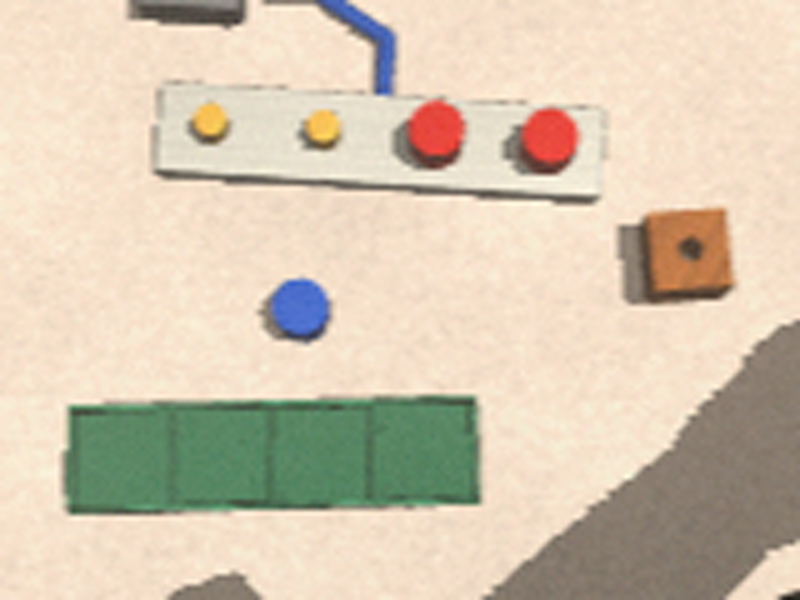

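View pics/t4s.png

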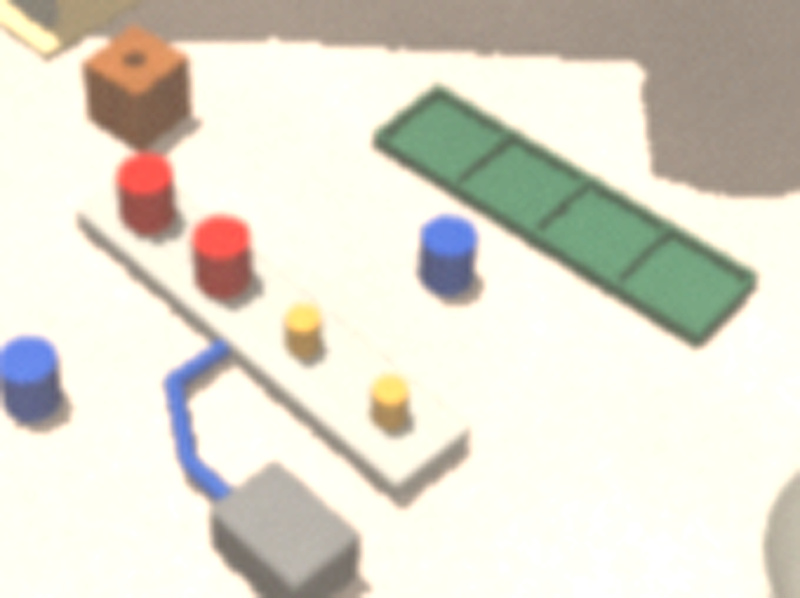

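The pin stands upright with its flange on the fork, the arm is shut and the tray has not moved. The red caps at top crop (436,133) and (549,138) sit on the manifold next to the bare nozzles at (210,121) and (322,128). The blue one at (300,309) is the look-alike, so I leave it. Now the caps.

```bash
cat > cap.py <<'E'
from h import *
def bay(d,c=(.437,.1575),sl=-.028): return np.array([c[0]+sl*d,c[1]+d])
def pick(C):
    movep([*C,.16],rotz(-.05)); move_l([*C,.037],.15)
    f0=get_state()["contact_force"];grab(30);s=get_state();print("grip",s["finger_gap"],np.round(s["contact_force"]-f0,1))
    z=s["position"][2]; move_l([*C,.16],.15); print("held",get_state()["finger_gap"]); return z-.020
def place(B,h,th=.028):
    movep([*B,.16],rotz(th)); move_l([*B,h+.012],.15)
    f0=get_state()["contact_force"]
    hit=move_l([*B,h+.003],.03,until_force=4); s=get_state();print("down",hit,s["position"][2]-h,np.round(s["contact_force"]-f0,1))
    let_go(); move_l([*B,.16],.15)
E
python3 - <<'E'
from cap import *
h=pick(np.array([.6328,-.0175]))
snap("top","scene");crop("top",160,140,320,260,"c1t.png",2.2);print(h,get_state()["clock"])
E
```

```text
grip 0.4115979920209476 [-0.1  1.3  4. ]
held 0.4101864914912406
c1t.png scale 5.0
0.017771257602308434 35.7917
```

View pics/c1t.png

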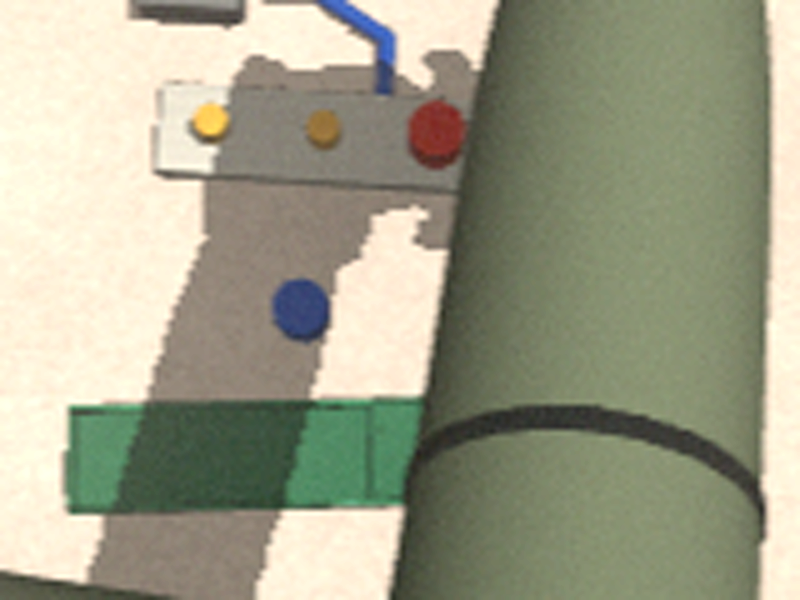

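Gap 0.41 (35 mm) means the cap is held, and the tray is still in place at (68,407). I'll place it in the bay at the -y end.

```bash
python3 - <<'E'
from cap import *
place(bay(-.096),.0178)
movep([.50,-.25,.30],rotz(0))
snap("top","scene");crop("top",160,140,320,260,"c2t.png",2.2);crop("scene",180,160,350,287,"c2s.png",2.2);print(get_state()["clock"])
E
```

```text
down True 0.003942873709983179 [-0.2  0.5  6.8]
c2t.png scale 5.0
c2s.png scale 4.705882352941177
41.025
```

View pics/c2t.png

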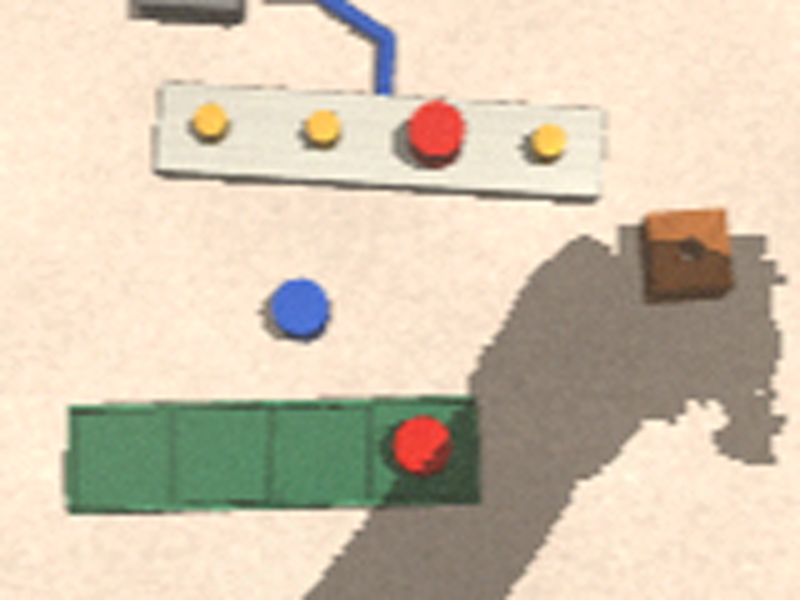

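View pics/c2s.png

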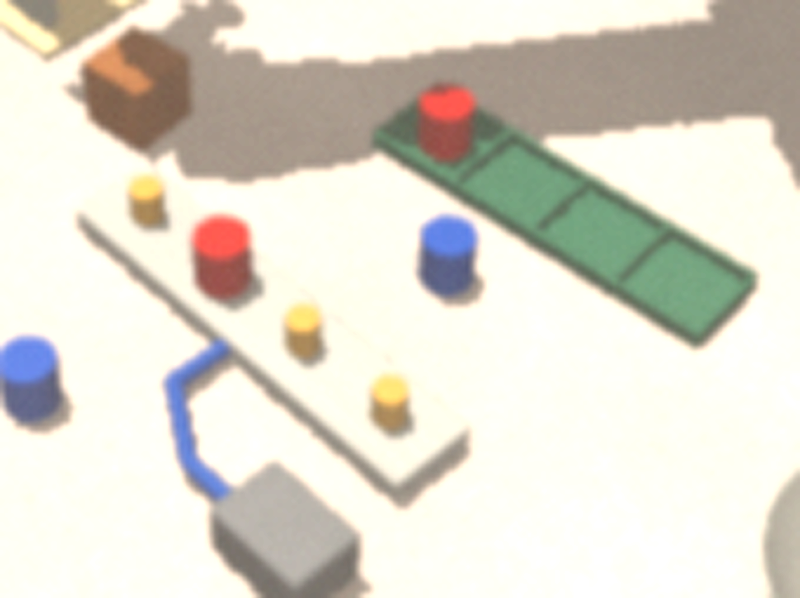

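The first cap stands upright in the end bay at top crop (421,445), and its nozzle is bare. Now the second cap.

```bash
python3 - <<'E'
from cap import *
h=pick(np.array([.637,.055]))
snap("top","scene");crop("top",120,140,320,260,"c3t.png",2.2);print(h,get_state()["clock"])
crop("scene",180,160,350,287,"c3s.png",2.2)
E
```

```text
grip 0.41385413876390265 [-0.9 -0.5  5.8]
held 0.41120826915258185
c3t.png scale 4.0
0.017783306900041197 44.9333
c3s.png scale 4.705882352941177
```

View pics/c3t.png

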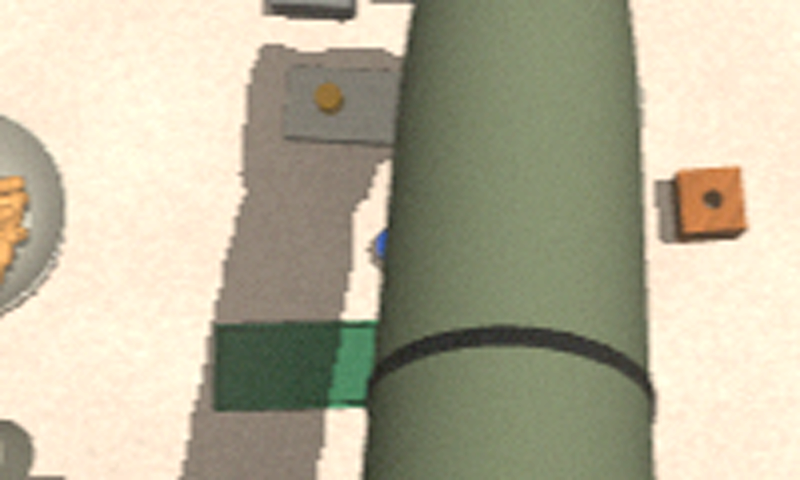

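View pics/c3s.png

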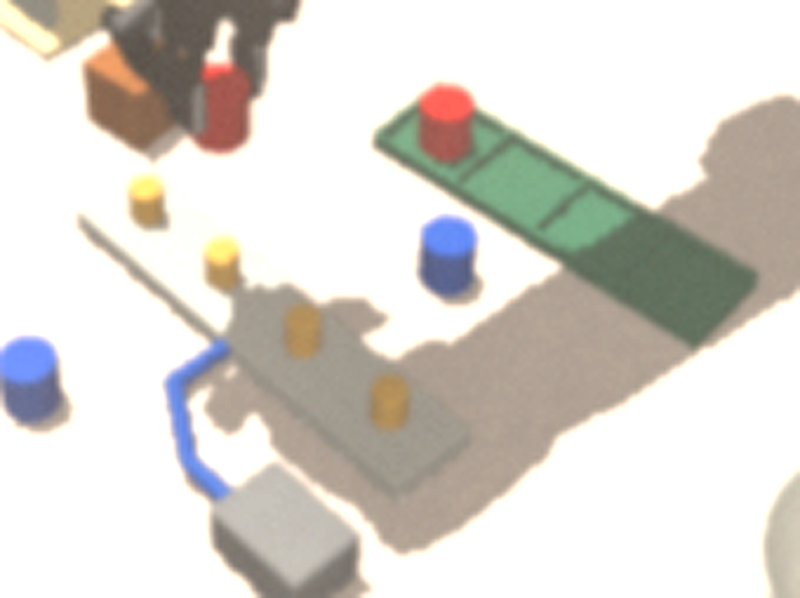

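The cap is held, and the tray has not moved: its corners are still at (375,140) and (755,280). I'll place the cap two bays along from the first.

```bash
python3 - <<'E'
from cap import *
place(bay(.032),.0178)
movep([.40,-.30,.32],rotz(0)); sleep(.5)
snap("top","scene");crop("top",160,140,320,260,"c4t.png",2.2);crop("scene",180,160,350,287,"c4s.png",2.2);print(get_state()["clock"])
crop("top",0,60,512,330,"allt.png",2);crop("scene",130,80,250,170,"f5s.png",2.2)
E
```

```text
down True 0.003933764432951438 [-1.   0.   6.3]
c4t.png scale 5.0
c4s.png scale 4.705882352941177
51.3417
allt.png scale 1.5625
f5s.png scale 6.666666666666667
```

View pics/c4t.png

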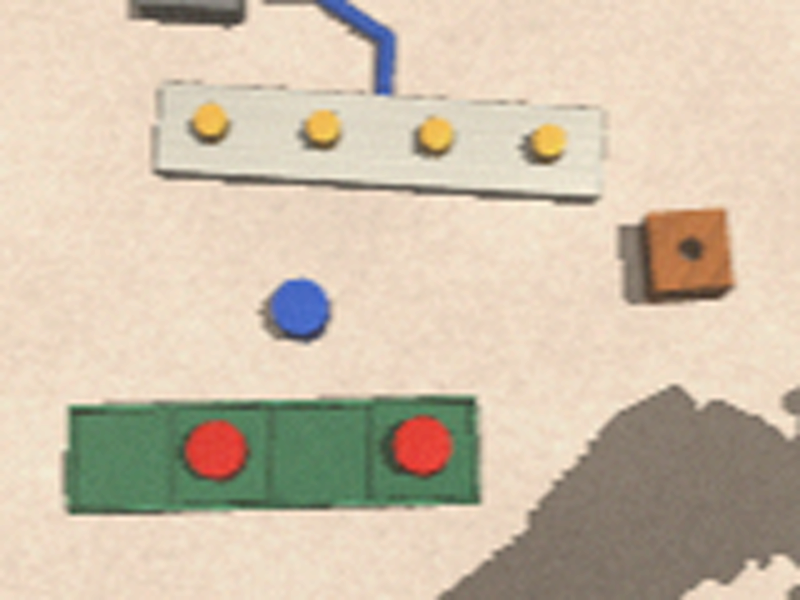

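View pics/c4s.png

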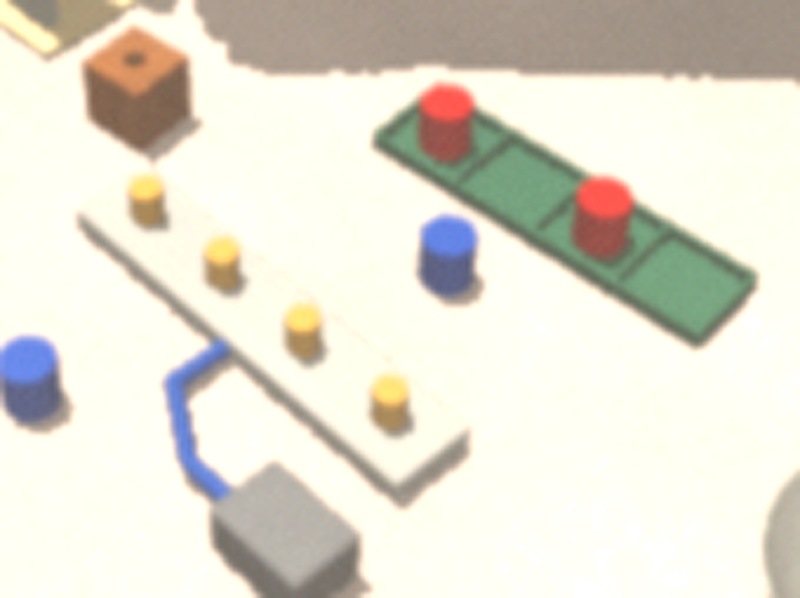

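View pics/allt.png

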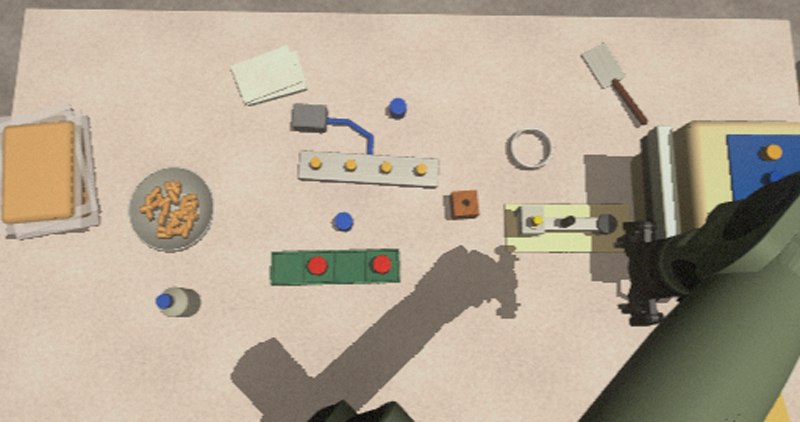

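View pics/f5s.png

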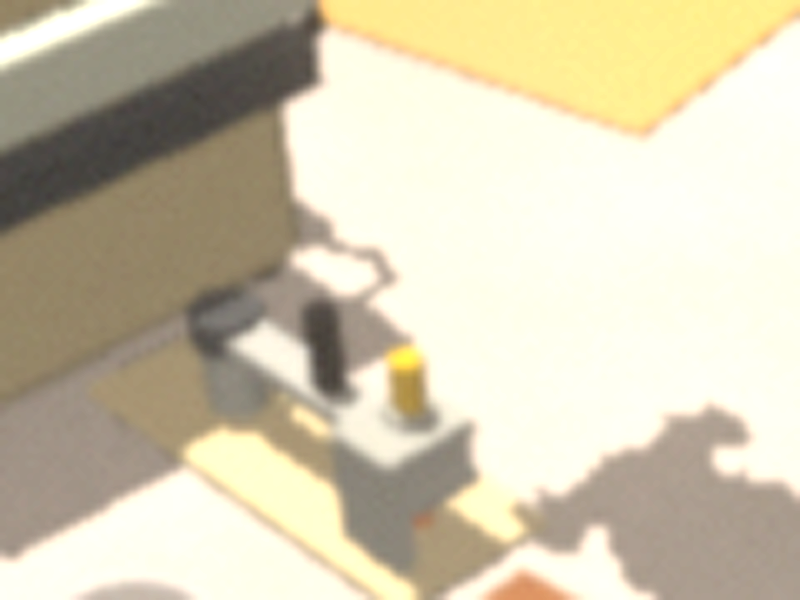

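```bash
python3 - <<'E'
from h import *
snap("top","scene")
t=lambda x,y:((x+.5)/5+159.5,(y+.5)/5+139.5)
for c in((216,449),(421,445)): print("cap",onz("top",t(*c),.043)[:2])
k=np.mean([onz("top",t(*c),.014)[:2] for c in((68,407),(475,397),(480,503),(66,513))],0);print("tray",k)
print("bays",[k+np.array([-.028,1])*d for d in(-.096,.032)])
s=lambda x,y:((x+.5)/4.7059+179.5,(y+.5)/4.7059+159.5)
for c in((604,195),(447,103)): print("cap",onz("scene",s(*c),.043)[:2])
k=np.mean([onz("scene",s(*c),.014)[:2] for c in((437,88),(755,278),(698,344),(376,138))],0);print("tray",k,[k+np.array([-.028,1])*d for d in(-.096,.032)])
E
```

```text
cap [0.43625229 0.18783634]
cap [0.43941819 0.06160249]
tray [0.4352615  0.15472835]
bays [array([0.4379495 , 0.05872835]), array([0.4343655 , 0.18672835])]
cap [0.43785076 0.191049  ]
cap [0.4427968 0.065849 ]
tray [0.44132746 0.16156782] [array([0.44401546, 0.06556782]), array([0.44043146, 0.19356782])]
```

Both cameras put each cap within about 4 mm of its bay centre. The pin, arm and bystanders are all in place and the gripper is clear, so I hand in.

```bash
python3 - <<'E'
from cell import *
print(get_state()["contact_force"],get_state()["clock"]); print(sign_off())
E
```

```text
[ 0.02019237 -0.3522273   0.35202564] 51.4417
the job is handed in; nothing more can be done
None
```

The sealer is set up for the shift, and I handed the job in at 51 s on the robot's clock; sign-off gives no verdict.

- **Link arm:** I pushed it shut by its knob until it stopped, with about 32 N at the end. The pictures show the lug between the fork plates.
- **Pin:** It went down through fork and lug without catching. It stopped with the tip 25.8 mm above the bench, against 26 mm expected. In the last picture it stands upright, flange on the fork, with the orange keeper showing below.
- **Caps:** Only two nozzles carried red caps. Both caps now stand upright in separate bays of the tray, and all four nozzles are bare.
- **Left alone:** I didn't touch the bowl, tape, spray bottle or the two blue look-alike caps. The tray showed no movement in any picture.

**Last checks:** Both cameras put each cap within about 4 mm of its bay centre (15 mm allowed). The gripper was clear of everything at hand-in. I couldn't read the arm and keeper joints directly, so those rest on the pictures and the push forces.

**Disagreements:** The two cameras differed by about 3–5 mm in y on most points, and by up to about 7 mm on the tray, so I averaged them. The trained networks also gave several false detections (for example the look-alikes reported as caps), so I checked positions against the pictures.

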